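# Lock the T-foot stop post into the board fixture

## Robot

A 7-joint arm with a two-finger parallel gripper is mounted at the origin on a cart in front of the work surface, level with it; the furniture and walls round the work are solid. World frame = base frame: x ahead of the robot, y to its left, z up, the work surface at z = 0. Lengths are in m, angles in rad, forces in N, time in s.
With the tool pointing down it reaches from about 0.375 to 0.925 m from the base axis. Payload 3.1 kg.
Tool frame: the origin (TCP) lies between the finger pads; the fingertips stand 19 mm ahead of it and the grasp point (between the pads) is the TCP; z points along the fingers, y is the line along which they close (so a half turn about z gives the same grasp; the last joint's range is limited). The gripper opens to 85 mm and grips with 20 to 120 N. Pads are 22 mm wide; open, the fingers measure 114 mm over their backs; the gripper's body (76 mm by 85 mm) begins 54 mm behind the grasp point. The pads swing forward as they close: fully open they stand 13 mm farther back than shut.
Start: joints at [-1.263, 0.383, 0.044, 1.598, -0.018, 1.161, -0.05], TCP at [0.257, 0.597, 0.25] pointing down, gripper open.
Joint ranges: [-2.61, 2.61], [-0.41, 2.15], [-1.48, 1.57], [0, 2.5], [-1.57, 4.71], [0.05, 1.97], [-2.85, 2.85]. Speed limits (rad/s): [2.79, 2.79, 3.14, 3.14, 3.14, 3.14, 3.14].

## Interface

Orientations are given as a unit quaternion [x, y, z, w].
In Python, from bench import move_ptp, movel, move_j, move_gripper, pause, inverse_kinematics, read_camera, camera_params, MotionError, sign_off, look_for, tip_of, read_time_s, read_qpos, read_joint_vel, read_effort, read_eef_pos, read_tcp_rot, read_ft_force, read_ft_torque, read_finger_gap, read_grasp_force gives the robot as it stands. Calls block until the motion is done:
- move_ptp(position, orientation): joint-space move of the TCP to a pose.
- movel(position, orientation=None, speed=0.15): straight line of the TCP; orientation=None keeps the orientation; speed is the mean speed in m/s.
- move_j(angles): joint-space move.
- move_gripper(opening, effort=None): finger opening in m; effort is the grip in N (None keeps the last); returns when the fingers have stopped.
- pause(seconds).
- inverse_kinematics(position, orientation): joint angles nearest the present ones, or None.
- read_camera(name): name is "scene" or "top" or "wrist"; returns the picture (480x640x3 uint8, red, green, blue); there is no depth.
- camera_params(name): a dict with "K" (3x3 intrinsics, pixels), "camera_from_world" (4x4, takes a point from world to camera coordinates). Camera axes: x right, y down, z forward; pixel columns grow to the right and rows downward; lengths in m; the calibration is good to about 2 mm. A picture is of the moment at which its call begins: read the wrist's pose just before it. camera_params takes no time and is no camera call; for the wrist camera it gives the pose at the moment of the call.
A pose or a line that the arm cannot do raises MotionError and nothing moves.
- sign_off(): hands the job in; it is judged then, once.
Trained networks look in the newest picture that a camera, given by its name, has taken for a name from the list of things; names that differ only in an ending like _2 or _b are one class to them, and where a whole thing is asked for, a point or a joint stands for the part that bears it (a point fixed in the world has none). Each returns a list of dicts, best first, with "confidence" (0 to 1); they miss things now and then, are a little off and sometimes report something else, mostly with a low value. They report only what shows in the picture. A call takes as long as a camera call. They do not tell look-alikes from the thing itself.
- look_for(camera, name): "at" ([column, row] in pixels, amid what is visible of it).
- tip_of(camera, name): "at" ([column, row] in pixels: a listed point, or the origin of a listed thing).
Readings, each from a call of its own:
- read_time_s(): time.
- read_qpos(): joint angles.
- read_joint_vel(): joint speeds.
- read_effort(): joint torques, N m.
- read_eef_pos(): TCP position.
- read_tcp_rot(): TCP orientation.
- read_ft_force(): force on the tool from outside, world axes, zero at the start.
- read_ft_torque(): the same for the moment, N m.
- read_finger_gap(): finger opening in m.
- read_grasp_force(): force on a finger pad.
Only numpy, scipy, OpenCV 4.12 (cv2) and the standard library are available. Lean on these libraries where they do the work, as an engineer would, in place of code of your own. Each camera call takes 0.05 s, during which the arm holds its last target. There are 200 camera calls.

## Task

Take the T-foot stop post out of its stand, pass its foot down through the slot of the board fixture's anchor plate, press it against the spring underneath and turn it a quarter turn either way, then let the spring lift it into its cross groove so that it stays locked and upright when you let go. Feel for the slot gently, never forcing the post on the fixture or leaning on the fixture with the gripper, and leave the circuit board in the fixture where it lies.

Things in the scene. Friction and masses are not known exactly. Their poses are not given: they have to be found in the camera images.
- post: Loose stop post, steel and aluminium with a black bar grip, 90 g. Origin: centre of its T-foot's underside, z up the post. T-foot 8 (x) by 24 (y) by 6 mm high; shank 8 mm diameter to z = 23 mm; collar 34 mm diameter, z = 23 to 29; neck 10 mm diameter; bar grip above. At the start it stands in the stand, collar resting on the stand's top, foot in a slot of it.
- grip (a point): Centre of the post's bar grip, 64 mm above the foot's underside; axes as the post's. The bar is 12 mm thick (x), 40 mm long (y), 30 mm high (z = 49 to 79 mm from the underside), so it lies the same way as the foot.
- stand: Fixed grey plastic storage block, 56 (x) by 110 (y) by 32 mm high, origin at the centre of its underside. Two upright slots, 14 (x) by 30 mm (y), 26 mm deep, at y = +27 and -27 mm; the post stands in the one at y = -27 mm, the other is empty.
- fixture: Fixed grey board fixture, a hollow box 110 mm in x, y = -95 to +34 mm, deck 50 mm high. Origin on the bench under the anchor window's middle. The board's nest with fences to 76 mm height fills the end from y = -30 mm towards -y. Over the window lies the steel anchor plate, 72 (x) by 38 (y) by 5 mm, its top 55 mm above the bench, with a slot 10 (x) by 30 mm (y) in its middle.
- anchor (a point): On the fixture: middle of the anchor window, at the height of the anchor plate's top (55 mm above the bench); axes as the fixture's, y along the slot. The plate is clamped up to 9 mm off this point towards +x or -x (never y): poses do not tell how much, it must be seen or felt. It does not shift under 40 N. More than 40 N of the post or gripper on the fixture counts as forcing.
- spring_pad (a point): On the fixture, 9 mm below anchor: rest level of the spring pad under the slot (23 mm diameter, follows the plate's offset). It pushes up 4 N there, 1 N more per mm pressed, damped; hard stop 9.5 mm below this point. Ribs under the plate let the foot turn only with its underside over 5.5 mm below this point (9.5 N); press it 6 to 9 mm below (10 to 13 N).
- seat (a point): On the fixture, 11 mm below anchor: height of the foot's underside when locked. Crosswise to the slot, along the fixture's x, an 11 mm wide groove between the ribs under the plate takes the turned foot; its top (6 mm above its underside) rests against the plate from below and the spring holds it up with 6 N. The true seat shares the plate's offset along x.
- board: Loose green circuit board, 85 by 55 by 12 mm, lying in the fixture's nest, underside 68 mm and highest parts 80 mm above the bench, its near edge 29 mm from anchor towards the fixture's -y. Origin: centre of its underside.
Mind the look-alikes: they are no part of the job. Leave any blue or purple look-alike of the post alone.

How it is judged:
By the outcome, as a careful person would: the job done as asked, in the order asked, and still so for the second after the job is handed in, with the robot touching nothing.
It also fails if it takes over 72 s, if anything falls off the work surface, if the arm or the gripper's body presses on something with over 40 N, if the wrist force passes 120 N, or if a joint passes its speed limit or range.

## Working session

There is one attempt and no reset: what is moved stays moved. The work goes in short steps, each a Python script; the robot and the scene stay as the last script left them, time stands still between calls to the robot, and variables do not carry over. Pictures are saved under pics/ and viewed, at most 10 in all, crops included, and the job is handed in when it is done.

```bash
ls; mkdir -p pics; cat > h.py <<'E'
import numpy as np, cv2
from bench import *
def snap(cam, fn=None):
    P=camera_params(cam); im=read_camera(cam)
    if fn: cv2.imwrite('pics/'+fn, im[:,:,::-1])
    return im,P
def ray(P,uv,z):
    T=P["camera_from_world"]; R=T[:3,:3]; t=T[:3,3]
    d=R.T@np.linalg.inv(P["K"])@np.array([uv[0],uv[1],1.]); c=-R.T@t
    return c+d*(z-c[2])/d[2]
def proj(P,p):
    q=P["camera_from_world"]@np.r_[p,1]; q=P["K"]@q[:3]; return q[:2]/q[2]
def down(yaw):  # tool z down, tool y at angle yaw+90... tool x at yaw
    from scipy.spatial.transform import Rotation as R
    return (R.from_euler('z',yaw)*R.from_quat([1,0,0,0])).as_quat()
E
python3 - <<'E'
from h import *
Z={'post':0.009,'grip':0.07,'stand':0,'fixture':0,'anchor':0.055,'board':0.068}
for c in ['top','scene']:
    im,P=snap(c,c+'.png')
    print(c,(-P["camera_from_world"][:3,:3].T@P["camera_from_world"][:3,3]).round(3))
    for n in Z:
        for r in tip_of(c,n)[:3]: print(n,np.round(r['at'],1),round(r['confidence'],2),ray(P,r['at'],Z[n]).round(4))
print(read_time_s(),read_tcp_rot())
E
```

```text
pics
top [0.417 0.115 0.941]
post [262.8 243.5] 0.83 [0.5086 0.2532 0.009 ]
post [271.9 293.6] 0.73 [0.4213 0.2335 0.009 ]
post [265.4 198.3] 0.59 [0.5895 0.2521 0.009 ]
grip [259.8 187.7] 0.87 [0.5958 0.2532 0.07  ]
grip [263.6 241. ] 0.77 [0.5068 0.243  0.07  ]
grip [268.  293.1] 0.63 [0.4216 0.2322 0.07  ]
stand [248.6 245.2] 0.67 [0.5057 0.2798 0.    ]
fixture [401.5 238.1] 0.68 [0.526  0.0084 0.    ]
anchor [408.8 234.2] 0.91 [0.5265 0.0025 0.055 ]
board [438.9 227.1] 0.79 [ 0.5381 -0.0452  0.068 ]
scene [-0.015 -0.281  0.585]
post [305.7 231.3] 0.65 [0.5851 0.2531 0.009 ]
post [255.9 276.7] 0.56 [0.4211 0.2315 0.009 ]
grip [310.2 205.6] 0.9 [0.5931 0.2464 0.07  ]
grip [274.  223.9] 0.68 [0.5023 0.2583 0.07  ]
grip [251.9 252.6] 0.62 [0.4153 0.2279 0.07  ]
stand [271.4 246.6] 0.92 [0.5118 0.2807 0.    ]
fixture [397.  304.3] 0.67 [ 0.5296 -0.001   0.    ]
anchor [397.4 277.9] 0.61 [0.5319 0.0054 0.055 ]
board [431.  284.5] 0.96 [ 0.5384 -0.0515  0.068 ]
board [273.9 221.8] 0.25 [0.5093 0.2654 0.068 ]
0.7 [ 2.01473881e-01  9.79493887e-01  3.48660162e-05 -9.62946836e-06]
```

```bash
python3 - <<'E'
import cv2
a=cv2.imread('pics/top.png')[130:330,200:500]; cv2.imwrite('pics/topc.png',cv2.resize(a,(798,532),interpolation=cv2.INTER_CUBIC))
E
```

```text
(no output)
```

View pics/topc.png

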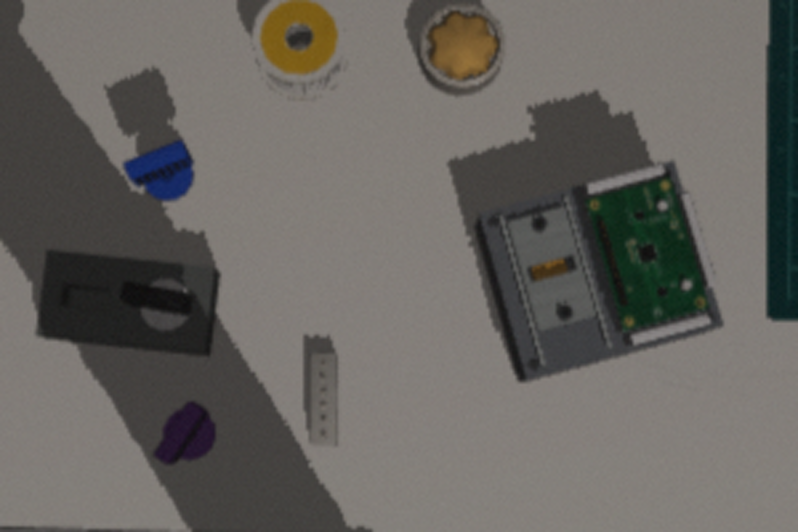

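View pics/scene.png

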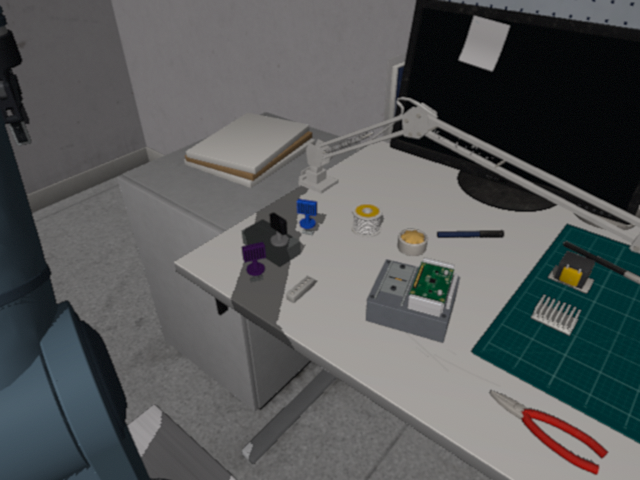

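```bash
python3 - <<'E'
from h import *
d=np.deg2rad
for p,y in [((.508,.25,.07),82),((.508,.25,.07),-98),((.527,.0025,.12),103),((.527,.0025,.12),-77),((.527,.0025,.12),13),((.527,.0025,.12),193),((.527,.0025,.3),103),((.508,.25,.3),82)]:
    q=inverse_kinematics(p,down(d(y))); print(p,y,None if q is None else np.round(q,2))
P=camera_params('wrist'); T=P["camera_from_world"]
print('K',P['K']); c=-T[:3,:3].T@T[:3,3]; print(c-read_eef_pos()); print(T[:3,:3])
from scipy.spatial.transform import Rotation as R
Rt=R.from_quat(read_tcp_rot()).as_matrix(); print('cam in tool',Rt.T@(c-read_eef_pos()), (T[:3,:3]@Rt).round(3))
E
```

```text
(0.508, 0.25, 0.07) 82 [-0.9   0.49  0.45  1.95 -0.3   0.77 -0.42]
(0.508, 0.25, 0.07) -98 [-0.48  0.46 -0.06  1.92  0.04  0.76  2.44]
(0.527, 0.0025, 0.12) 103 [-0.61  0.36  0.62  2.02 -0.28  0.84  0.39]
(0.527, 0.0025, 0.12) -77 [-1.1   0.84  1.37  2.04 -0.94  1.13 -2.2 ]
(0.527, 0.0025, 0.12) 13 [-0.75  0.41  0.79  2.03 -0.39  0.86 -1.09]
(0.527, 0.0025, 0.12) 193 [-0.51  0.34  0.49  2.02 -0.22  0.83  1.9 ]
(0.527, 0.0025, 0.3) 103 [-0.71  0.11  0.68  1.86 -0.08  1.2   0.22]
(0.508, 0.25, 0.3) 82 [-0.94  0.19  0.47  1.77 -0.09  1.21 -0.59]
K [[385.05712952   0.         326.65062758]
 [  0.         385.05712952 240.9461018 ]
 [  0.           0.           1.        ]]
[-0.07127252  0.02998622  0.12353241]
[[ 0.39540903  0.91850461 -0.00098475]
 [ 0.87616081 -0.37685815  0.30053314]
 [ 0.27566997 -0.11969632 -0.95377086]]
cam in tool [ 0.07732555 -0.00057039 -0.1235299 ] [[-0.001  1.     0.001]
 [-0.954 -0.    -0.301]
 [-0.301 -0.001  0.954]]
```

```bash
python3 - <<'E'
from h import *
d=np.deg2rad
import pickle
def look(nm,Z):
    pause(0.2); im,P=snap('wrist',nm+'.png'); pickle.dump(P,open(nm+'.pkl','wb')); print(read_time_s(),read_eef_pos())
    for n in Z:
        for r in tip_of('wrist',n)[:3]: print(n,np.round(r['at'],1),round(r['confidence'],2),ray(P,r['at'],Z[n]).round(4))
move_ptp([.527,.01,.19],down(d(103))); look('wf',{'anchor':.055,'board':.068})
move_ptp([.508,.25,.19],down(d(82))); look('wp',{'grip':.0705,'post':.009,'stand':0})
E
```

```text
3.2667 [0.5271193  0.01060904 0.19001577]
anchor [320.6 243.9] 0.68 [0.5237 0.0027 0.055 ]
board [326.4 323.8] 0.79 [ 0.5404 -0.051   0.068 ]
4.5667 [0.50872461 0.24794556 0.19015338]
grip [452.1 210. ] 0.88 [0.5913 0.2562 0.0705]
grip [319.6 237.1] 0.72 [0.5039 0.2504 0.0705]
grip [209.8 275.3] 0.6 [0.4257 0.2342 0.0705]
post [425.3 192.7] 0.88 [0.589  0.2564 0.009 ]
post [323.1 213.4] 0.86 [0.5058 0.2514 0.009 ]
post [234.6 248.9] 0.66 [0.4281 0.2319 0.009 ]
stand [323.4 181.7] 0.77 [0.5095 0.2754 0.    ]
```

View pics/wf.png

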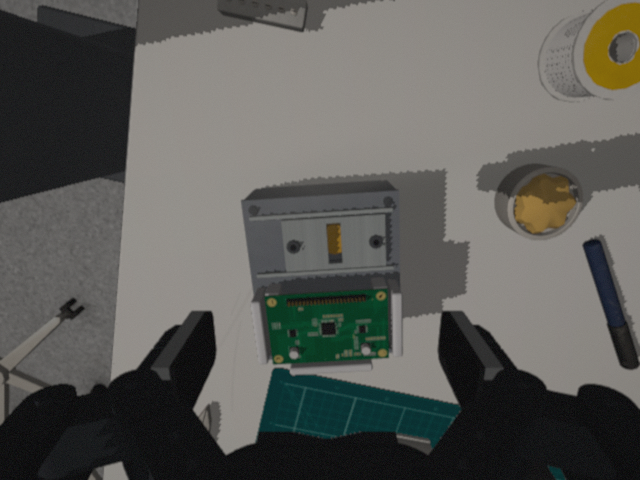

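View pics/wp.png

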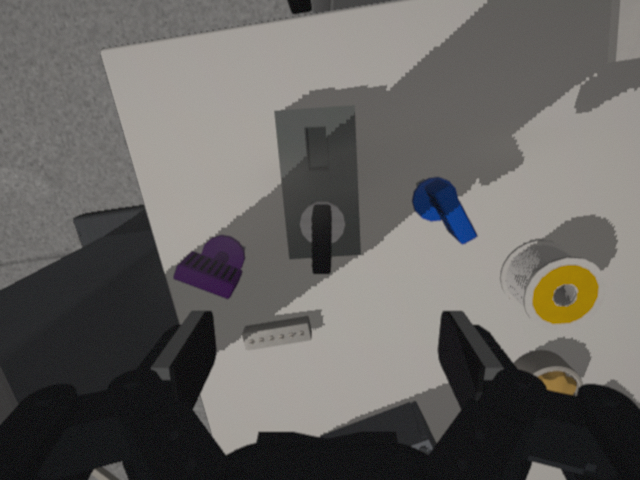

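```bash
python3 - <<'E'
import cv2,numpy as np
a=cv2.imread('pics/wf.png')[195:285,240:400]; b=cv2.imread('pics/wp.png')[190:280,240:400]
f=lambda x:cv2.resize(x,(800,450),interpolation=cv2.INTER_CUBIC)
cv2.imwrite('pics/c1.png',f(a)); b=np.clip(f(b).astype(float)*2,0,255).astype(np.uint8); cv2.imwrite('pics/c2.png',b)
E
```

```text
(no output)
```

View pics/c1.png

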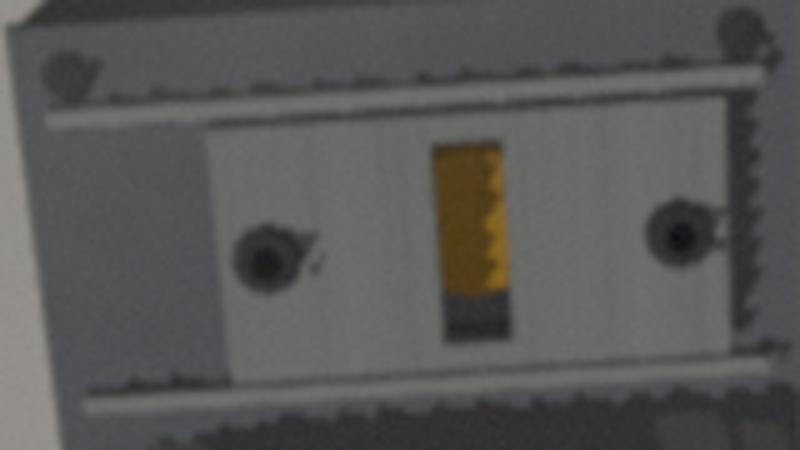

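View pics/c2.png

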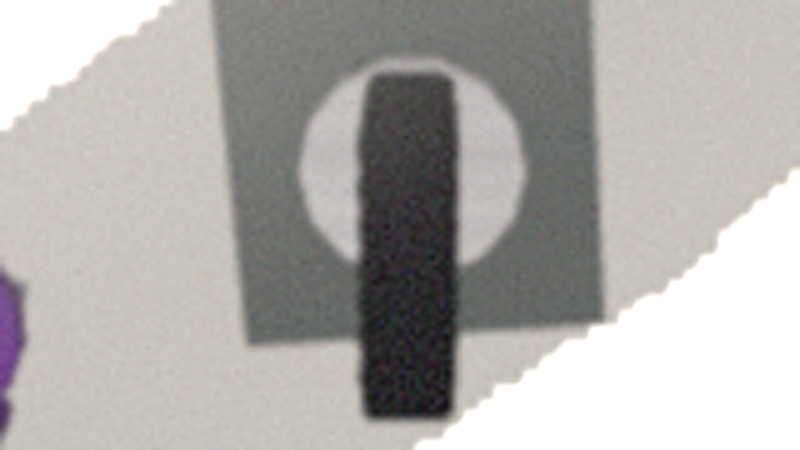

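```bash
cat > m.py <<'E'
from h import *
import pickle
F=pickle.load(open('wf.pkl','rb')); W=pickle.load(open('wp.pkl','rb'))
C=lambda p,oy:(240+(p[0]+.5)/5-.5, oy+(p[1]+.5)/5-.5)
s=np.array([ray(F,C(p,195),.055)[:2] for p in [(433,143),(500,141),(511,338),(444,341)]])
sc=s.mean(0); yv=(s[0]+s[1]-s[2]-s[3]); fy=np.arctan2(-yv[0],yv[1])
if __name__=='__main__':
    print('slot',s.round(4),sc.round(4),'len',np.linalg.norm(yv)/2,'wid',np.linalg.norm(s[1]-s[0]),'yaw',np.rad2deg(fy))
    for a,b in [((205,122),(727,95)),((232,380),(731,352)),((47,120),(762,74)),((85,404),(768,364))]:
        v=ray(F,C(b,195),.055)-ray(F,C(a,195),.055); print('x edge yaw',np.rad2deg(np.arctan2(v[1],v[0])),np.linalg.norm(v))
    pl=[ray(F,C(p,195),.055)[:2] for p in [(205,122),(727,95),(731,352),(232,380)]]; print('plate c',np.mean(pl,0))
    print('stand right edge yaw',[np.rad2deg(np.arctan2(-(v:=ray(W,C(a,190),.032)-ray(W,C(b,190),.032))[0],v[1])) for a,b in [((591,0),(604,322)),((213,0),(247,343))]])
    cc=ray(W,C((412.5,169),190),.038); print('collar',cc, np.linalg.norm(ray(W,C((298,168),190),.038)-ray(W,C((527,168),190),.038)))
    for a,b in [((360,200),(362,410)),((456,200),(453,410))]:
        v=ray(W,C(a,190),.088)-ray(W,C(b,190),.088); print('bar yaw',np.rad2deg(np.arctan2(-v[0],v[1])))
    print('bar near mid',ray(W,C((407,419),190),.088),'far mid',ray(W,C((410,165),190),.088),ray(W,C((413,72),190),.058))
    for yaw in (-6,-8,-10):
        y=np.deg2rad(yaw)
        R=np.array([[np.cos(y),-np.sin(y)],[np.sin(y),np.cos(y)]])
        o=[]
        for x,yy,z in [(-6,-20,88),(6,-20,88),(-6,20,88),(6,20,88),(-6,20,58),(6,20,58)]:
            q=proj(W,np.r_[cc[:2]+R@[x/1e3,yy/1e3],z/1e3]); o.append(((q[0]-240)*5,(q[1]-190)*5))
        print(yaw,np.round(o).astype(int).tolist())
E
python3 m.py
```

```text
slot [[ 0.5242  0.0183]
 [ 0.5332  0.0206]
 [ 0.5416 -0.0074]
 [ 0.5323 -0.01  ]] [0.5328 0.0054] len 0.029321208274216037 wid 0.009302683958848819 yaw 16.410084041520467
x edge yaw 16.11027504741338 0.07214740563769023
x edge yaw 16.522340285964994 0.07196801233150747
x edge yaw 16.84088056652567 0.09878149362732744
x edge yaw 16.68223728554143 0.09888164720542135
plate c [0.53288506 0.00576766]
stand right edge yaw [np.float64(-4.5782650308481765), np.float64(-4.637062529916034)]
collar [0.5052226  0.25085073 0.038     ] 0.03390510818560352
bar yaw -8.426230132200839
bar yaw -8.874093677708506
bar near mid [0.50229374 0.2318057  0.088     ] far mid [0.50757246 0.26455826 0.088     ] [0.50831958 0.26952388 0.058     ]
-6 [[365, 424], [460, 421], [348, 116], [448, 112], [358, 64], [447, 61]]
-8 [[360, 423], [454, 422], [354, 114], [454, 114], [363, 62], [452, 62]]
-10 [[354, 421], [449, 424], [360, 113], [460, 115], [368, 61], [457, 64]]
```

```bash
python3 - <<'E'
from h import *
import pickle
d=np.deg2rad; o=down(d(81.5))
move_gripper(.045,80)
move_ptp([.5052,.2508,.15],o); movel([.5052,.2508,.073],o,speed=.1)
print(read_ft_force().round(2),read_eef_pos())
move_gripper(0,80); print('gap',read_finger_gap(),read_grasp_force(),read_ft_force().round(2),read_ft_torque().round(3),read_eef_pos())
movel([.5052,.2508,.19],o,speed=.12); pause(.2)
print('gap',read_finger_gap(),read_ft_force().round(2),read_ft_torque().round(3))
im,P=snap('wrist','held.png'); pickle.dump(P,open('held.pkl','wb')); e=read_eef_pos(); print(e,read_time_s())
np.save('held.npy',e)
print(proj(P,e-[0,0,.035]),proj(P,e-[0,0,.064]))
cv2.imwrite('pics/heldc.png',cv2.resize(im[250:460,200:460,::-1],(780,600),interpolation=cv2.INTER_CUBIC))
E
```

```text
[0.58 0.46 0.19] [0.50586967 0.25098207 0.07358027]
gap 0.01067813321327308 78.19750785827637 [-0.91 -0.2   3.36] [-0.036  0.067  0.016] [0.5058451  0.25115816 0.07378326]
gap 0.01062084251351235 [-1.37 -0.25 -1.52] [ 0.017 -0.007  0.018]
[0.5048129  0.25055716 0.18926595] 8.1667
[328.31556775 296.36272317] [328.21773082 271.9690251 ]
```

View pics/held.png

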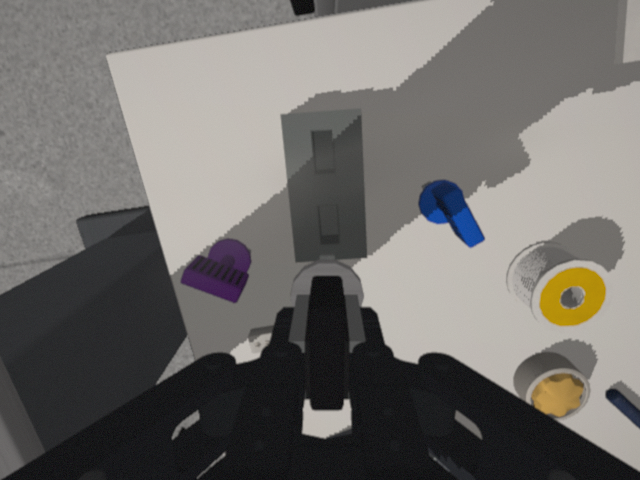

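```bash
python3 - <<'E'
import cv2,numpy as np
a=cv2.imread('pics/held.png')[240:340,270:400]
cv2.imwrite('pics/hc.png',np.clip(cv2.resize(a,(780,600),interpolation=cv2.INTER_CUBIC)*1.5,0,255).astype(np.uint8))
E
```

```text
(no output)
```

View pics/hc.png

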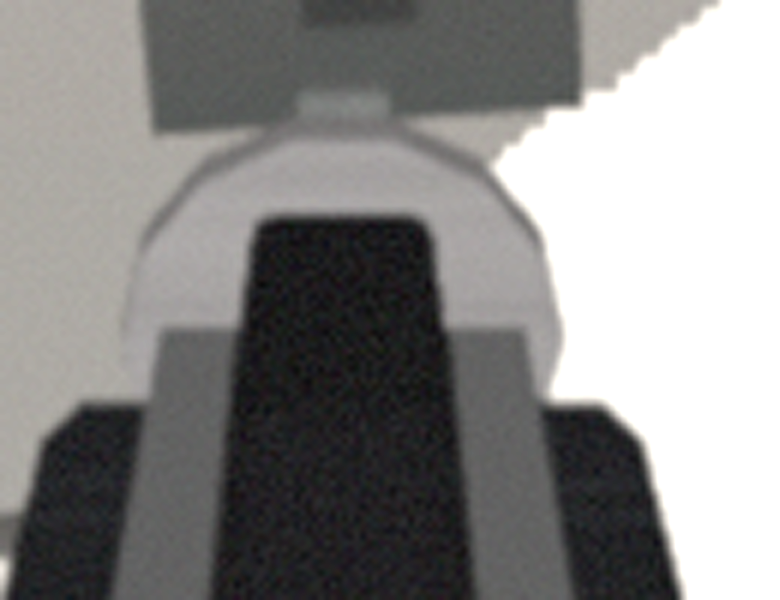

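```bash
cat > go.py <<'E'
from h import *
fyaw=np.deg2rad(16.5); fx=np.array([np.cos(fyaw),np.sin(fyaw),0]); fyv=np.array([-np.sin(fyaw),np.cos(fyaw),0])
slot=np.array([.5334,.0057,0]); O=down(fyaw+np.pi/2)
E
python3 - <<'E'
from go import *
import pickle
P=pickle.load(open('held.pkl','rb')); e=np.load('held.npy'); t=np.deg2rad(81.5); tx=np.array([np.cos(t),np.sin(t),0])
print('foot far top',proj(P,e+.012*tx-[0,0,.058]),'obs 328,255; collar far top',proj(P,e+.017*tx-[0,0,.035]),'bar end',proj(P,e+.02*tx+[0,0,.015]),proj(P,e+.02*tx-[0,0,.015]))
f0=read_ft_force()
move_ptp(slot+[0,0,.19],O); movel(slot+[0,0,.126],O,speed=.08); pause(.3)
f0=read_ft_force(); e=read_eef_pos(); print(read_time_s(),f0.round(2),read_ft_torque().round(3),((e-slot)*1e3).round(2),read_tcp_rot())
c=slot+0
d0=slot-e; d0[2]=0
for z in np.arange(.123,.1125,-.001):
    movel(c+d0*1+[0,0,z],O,speed=.03); f=read_ft_force()-f0; e=read_eef_pos()
    print(round(z,4),((e-slot)*1e3).round(2),f.round(2),read_ft_torque().round(3))
    if f[2]>5: break
print(read_time_s())
E
```

```text
foot far top [328.24694657 254.23662093] obs 328,255; collar far top [328.33613407 261.13412231] bar end [328.63219113 308.67936501] [328.43437771 272.14356736]
10.3917 [-0.48 -0.91 -1.11] [-0.002 -0.022  0.007] [3.4000e-01 4.0000e-02 1.2647e+02] [5.98330294e-01 8.01249406e-01 4.20375924e-04 2.68371387e-04]
0.123 [-6.9000e-01  1.0000e-02  1.2273e+02] [0.54 0.45 0.26] [-0.037 -0.005 -0.036]
0.122 [-4.200e-01 -6.000e-02  1.219e+02] [ 0.56  0.85 -0.19] [0.023 0.025 0.03 ]
0.121 [-4.0000e-01 -5.0000e-02  1.2092e+02] [0.58 0.49 0.4 ] [-0.033 -0.016  0.025]
0.12 [-4.0000e-01 -3.0000e-02  1.1993e+02] [1.47 1.   0.37] [ 0.013 -0.044 -0.024]
0.119 [-4.2000e-01 -5.0000e-02  1.1892e+02] [1.16 1.22 0.33] [-0.073  0.021  0.04 ]
0.118 [-4.400e-01 -4.000e-02  1.179e+02] [ 0.74 -0.04  0.25] [-0.038 -0.009 -0.028]
0.117 [-4.0000e-01 -5.0000e-02  1.1691e+02] [0.77 0.66 0.03] [-0.053 -0.039 -0.045]
0.116 [-4.2000e-01 -2.0000e-02  1.1592e+02] [0.66 1.16 0.6 ] [ 0.043 -0.008 -0.022]
0.115 [-4.0000e-01 -4.0000e-02  1.1492e+02] [-0.11  1.79  1.01] [ 0.034  0.024 -0.006]
0.114 [-4.0000e-01 -8.0000e-02  1.1392e+02] [1.19 1.24 0.65] [-0.031 -0.    -0.046]
0.113 [-4.1000e-01 -7.0000e-02  1.1294e+02] [ 0.5   0.77 -0.46] [ 0.001 -0.005 -0.002]
13.1417
```

```bash
python3 - <<'E'
from go import *
c=slot+[0,0,0]
for z in [.111,.109,.1075,.106,.105,.104,.103]:
    movel(c+[0,0,z],O,speed=.03); pause(.15); f=np.mean([read_ft_force() for _ in range(5)],0); e=read_eef_pos()
    print(round(z,4),((e-slot)*1e3).round(2),f.round(2),read_ft_torque().round(3))
    if f[2]>12: break
print(read_time_s())
E
```

```text
0.111 [-8.0000e-02  2.0000e-02  1.1094e+02] [ 0.85 -0.37 -0.94] [-0.027 -0.034  0.018]
0.109 [ 1.5000e-01 -2.0000e-02  1.0934e+02] [-2.14 -0.07  4.71] [-0.025  0.427  0.005]
0.1075 [ 1.5000e-01 -3.0000e-02  1.0788e+02] [-1.67 -0.31  5.36] [ 0.001  0.521 -0.023]
0.106 [ 1.8000e-01 -2.0000e-02  1.0658e+02] [-2.59 -0.4   6.97] [-0.002  0.599  0.007]
0.105 [ 1.900e-01 -4.000e-02  1.057e+02] [-2.79 -0.12  7.44] [0.026 0.693 0.031]
0.104 [ 2.0000e-01 -7.0000e-02  1.0482e+02] [-1.7   0.31  9.46] [0.028 0.76  0.038]
0.103 [ 2.4000e-01 -1.0000e-02  1.0398e+02] [-2.23 -0.58  9.66] [ 0.027  0.809 -0.   ]
15.9417
```

```bash
python3 - <<'E'
from go import *
c=slot-.0003*fx
movel(c+[0,0,.1017],O,speed=.02); pause(.15)
def rep(t):
    f=np.mean([read_ft_force() for _ in range(5)],0); e=read_eef_pos()
    print(t,((e-slot)*1e3).round(2),f.round(2),read_ft_torque().round(3),round(read_time_s(),2)); return f
f=rep(0)
if 8<f[2]<14:
  for a in range(10,91,10):
    move_ptp(c+[0,0,.1017],down(fyaw+np.pi/2-np.deg2rad(a))); pause(.1)
    f=rep(a)
    if np.linalg.norm(f)>22 or abs(read_ft_torque()[2])>.25: print('STOP'); break
E
```

```text
0 [ 1.900e-01 -4.000e-02  1.029e+02] [-3.52  0.66 10.23] [0.01  0.847 0.   ] 16.34
10 [ 1.2100e+00 -7.0000e-02  1.0325e+02] [-2.35 -0.49  9.82] [ 0.034  0.569 -0.02 ] 16.72
20 [  1.52  -0.16 103.37] [-1.96  0.93 10.13] [-0.03   0.516 -0.069] 17.09
30 [  1.56  -0.17 103.39] [-2.97 -0.57 11.02] [ 0.076  0.506 -0.098] 17.46
40 [  1.56  -0.22 103.36] [-2.11  0.58 10.72] [-0.018  0.426 -0.082] 17.82
50 [  1.58  -0.23 103.35] [-1.22 -1.06 10.52] [ 0.066  0.442 -0.05 ] 18.19
60 [  1.63  -0.28 103.35] [-1.1   0.15 11.53] [ 0.066  0.436 -0.052] 18.56
70 [  1.68  -0.32 103.33] [-1.58  0.92 10.49] [ 0.034  0.434 -0.049] 18.93
80 [  1.7   -0.39 103.34] [-2.25  0.13  9.51] [ 0.03   0.392 -0.013] 19.29
90 [  1.74  -0.44 103.34] [-1.61 -0.3  10.22] [ 0.007  0.443 -0.039] 19.66
```

```bash
python3 - <<'E'
from go import *
from scipy.spatial.transform import Rotation as R
O2=down(fyaw); print(np.rad2deg((R.from_quat(O2).inv()*R.from_quat(read_tcp_rot())).as_rotvec()).round(2))
e0=read_eef_pos()
for z in [.104,.1055,.107,.108,.1087]:
    movel(np.r_[slot[:2]+.0004*fx[:2],z],O2,speed=.02); pause(.15)
    f=np.mean([read_ft_force() for _ in range(5)],0); e=read_eef_pos()
    print(z,((e-slot)*1e3).round(2),f.round(2),read_ft_torque().round(3),round(read_time_s(),2))
    if f[2]<-4 or f[2]>20: print('STOP');break
E
```

```text
[-0.06  0.2   0.02]
0.104 [  1.81  -0.44 105.3 ] [-1.11 -0.13  9.02] [-0.042  0.454 -0.018] 20.07
0.1055 [  1.78  -0.42 106.58] [-1.4  -0.67  6.79] [-0.118  0.326 -0.041] 20.48
0.107 [  1.76  -0.42 107.9 ] [-0.   -0.11  5.79] [-0.092  0.176 -0.016] 20.88
0.108 [  1.69  -0.36 108.67] [ 0.35 -0.55  5.18] [-0.19  -0.086  0.014] 21.27
0.1087 [  1.5   -0.29 108.84] [ 4.97 -1.82 -1.45] [-0.477 -1.07  -0.064] 21.68
```

```bash
python3 - <<'E'
from go import *
O2=down(fyaw)
movel(slot+.0016*fx+[0,0,.1084],O2,speed=.02); pause(.2)
print(((read_eef_pos()-slot)*1e3).round(2),np.mean([read_ft_force() for _ in range(5)],0).round(2),read_ft_torque().round(3))
move_gripper(.026); pause(.1); print(read_finger_gap(),((read_eef_pos()-slot)*1e3).round(2),read_ft_force().round(2))
e=read_eef_pos(); movel(e+[0,0,.04],speed=.06); movel(e+[0,0,.1],speed=.12); move_ptp(e+np.array([-.05*0,.02,.1]),O); pause(.3)
im,P=snap('wrist','end.png'); print(read_time_s())
for n,z in [('grip',.108),('post',.044)]:
    print(n,[(np.round(r['at']),ray(P,r['at'],z).round(4)) for r in tip_of('wrist',n)[:2]])
cv2.imwrite('pics/endc.png',cv2.resize(im[150:390,180:500,::-1],(800,600),interpolation=cv2.INTER_CUBIC))
E
```

```text
[  1.72  -0.19 108.75] [ 2.24 -3.24  4.8 ] [-0.912 -0.424  0.026]
0.026278972870079093 [  0.48   1.3  107.67] [ 0.05 -0.97 -0.49]
25.5667
grip [(array([319., 281.]), array([0.5342, 0.006 , 0.108 ]))]
post [(array([323., 250.]), array([0.536 , 0.0055, 0.044 ]))]
```

View pics/endc.png

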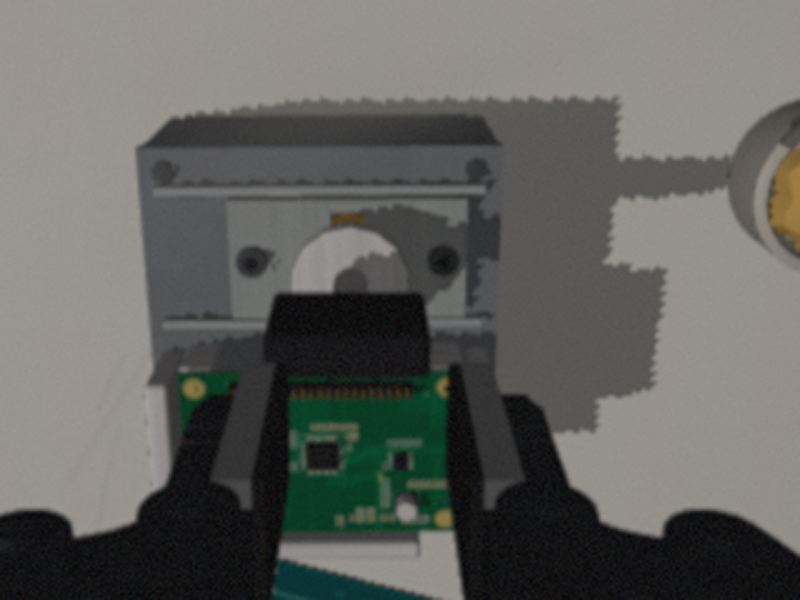

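The picture shows the post upright in the plate with its bar across the slot. The board lies in its nest and the gripper is clear of everything.

```bash
python3 -c "
from bench import *
print(sign_off())"
```

```text
the job is handed in; nothing more can be done
None
```

The post is through the slot, turned a quarter turn and seated in its cross groove; it stayed upright on release, the board is still in its nest, and the job was handed in at about 26 s.

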